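Swing the bench magnifier over the dish and bolt it

ROBOT

A 6-joint arm with a two-finger parallel gripper is mounted at the origin on a cart in front of the work surface, level with it; the furniture and walls round the work are solid. World frame = base frame: x ahead of the robot, y to its left, z up, the work surface at z = 0. Lengths are in mm, angles in rad, forces in N, time in s.
With the tool pointing down it reaches from about 325 to 1000 mm from the base axis. Payload 5.1 kg.
Tool frame: the origin (TCP) lies midway between the tips of the shut fingers; the grasp point (between the pads) lies 19 mm behind it (r.grip_depth is the distance from the TCP to the grasp point, in mm); x points along the fingers, z is the direction in which the jaws open and shut, and the axes are right-handed (so a half turn about x gives the same grasp; the last joint's range is limited). The gripper opens to 85 mm and grips with 20 to 120 N. Pads are 22 mm wide; open, the fingers measure 114 mm over their backs; the gripper's body (76 mm by 85 mm) begins 54 mm behind the grasp point. The pads swing forward as they close: fully open they stand 13 mm farther back than shut.
Start: joints at [-1.286, 0.124, 1.65, -0, 1.367, -0.083], TCP at [233.683, -606.528, 195.522] pointing down, gripper open.
Joint ranges: [-2.61, 2.61], [-1.02, 2.33], [0.03, 2.71], [-1.35, 4.49], [0.32, 2.68], [-2.91, 2.91]. Speed limits (rad/s): [2.57, 2.57, 3.14, 3.14, 3.14, 3.14].

INTERFACE

Orientations are given as a 3x3 rotation matrix whose columns are the frame's x, y, z axes.
In Python, from workcell import r, imaging, finish_job gives the robot as it stands. The module is installed in compiled form; this text tells all that it offers.
- The arm moves only by the tool arm_command, never from a script. Its argument "plan" is a list of rows, each a list of 7 numbers: the finger opening in cm, from 0 to 8.54, then the shift along the tool's x, y, z in cm, then the turn, a rotation vector about the tool's x, y, z in units of 8 degrees (1.0 is 8 degrees). A call has exactly 8 rows; each row is the pose to reach, as a shift and turn from the pose commanded when the call began, along the tool's axes at that moment; what a row does not reach only later rows make up. A row lasts 1/10 s, in which the tool goes at most 50 mm and 8.59 degrees, less where a joint would pass 70% of its speed; a pose out of reach is approached as far as the arm can. A call with a gripper value outside its range is refused whole. The fingers move at their own pace and stop on an object; the grip force is fixed at half the most. Time passes only in rows, so rows that repeat a pose let the fingers close, or fill a call up. It gives the time, the measured TCP pose, the force and the opening at its end, in the units of the state.
- r.state(): the state, without advancing time (a new reading comes with each control period).
- imaging.read_camera(name): name is "scene" or "top" or "wrist"; returns a dict with "color" (400x640x3 uint8, blue, green, red), "mtx" (3x3 intrinsics, pixels), "eye" and "rotation" of the camera in the world. Camera axes: x right, y down, z forward; pixel columns grow to the right and rows downward; lengths in mm; the calibration is good to about 2 mm. A picture is of the moment at which its call begins. There is no depth.
- finish_job(): hands the job in, once; it reports no verdict.
The state is a dict: "time_s": time; "joint_pos": joint angles; "qvel": joint speeds; "tau": joint torques, N m; "position": TCP position; "ee_rot": TCP orientation; "force": force on the tool from outside, world axes, zero at the start; "wrist_torque": the same for the moment, N m; "opening": finger opening in mm.
Only numpy, scipy, OpenCV 4.12 (cv2) and the standard library are available. Lean on these libraries where they do the work, as an engineer would, in place of code of your own. Each camera call takes 0.05 s, during which the arm holds its last target.

TASK

Swing the bench magnifier's arm round to its locking post, so that the lens stands over the dish, and push the arm's bolt fully home in the keeper under the post's hood. The keeper's slot is out of sight and not exactly in the middle of the hood, so feel for it; do not touch the lens and leave the dish and the other things where they are.

Things in the scene. Friction and masses are not known exactly. Their poses are not given: they have to be found in the camera images.
- swing_arm (a joint): angle of the white magnifier arm about its pillar (vertical axis at pivot), rad, -1.3 to 1.3, growing counter-clockwise seen from above. It swings level, stays where left, takes about 0.3 N m (2 N at the thumb piece). It starts at least 0.4 rad counter-clockwise of the locking post: turn it clockwise
- bolt (a joint): how far the bolt is pushed out, m: 0 drawn back (start), 0.024 fully home. It slides straight outward along the arm (away from the pillar), stays where it is left, takes about 1.5 N. Off the slot it stops against the keeper's steel face at about 0.004
- pivot (a point): point on the arm's pivot axis, 144 mm above the worktop, turning with the arm: its -x axis points outward along the arm. The arm is a white bar with an 88 mm lens ring 95 mm from the axis (ring's top 141 mm above the worktop) and the bolt on its end; the pillar's cap is 161 mm high
- thumb (a point): middle of the floor (upper face, 170 mm above the worktop) of the bolt's dark steel thumb piece, 154 mm from the pivot axis with the bolt drawn; -x outward along the arm. Seen from above it is a U, open to the pillar and the top: outer wall 8 mm thick, inner face 16 mm outward of this point; two side walls, inner faces 19 mm to either side; all 34 mm high
- keeper (a point): middle of the locking post's hood, in the plane of the keeper's face, at bolt height (144 mm above the worktop), 203 mm from the pivot axis; -x points outward, so its yaw is the post's direction as that of pivot is the arm's. The grey hood is 106 mm wide, its roof 161 mm high, open towards the pillar
- lens: the glass magnifier lens, 77 mm across, in the arm's ring, 95 mm from the pivot axis; origin at its centre, 132 mm above the worktop. Not to be touched
- dish: loose glass dish, 60 mm across, 14 mm high, on the white stage 95 mm from the pivot axis below where the lens is to stand; origin under its centre, 23 mm above the worktop
- vial: loose glass vial with black cap, 25 mm across, 58 mm high, bystander; origin under its centre
- small_beaker: loose glass beaker, 53 x 59 x 61 mm, bystander; origin under its centre
- timer: loose flat white timer, 57 x 63 x 17 mm, bystander; origin under its centre
- locking_post: grey post with the hood, joined to a white stage; origin on the pivot axis at the worktop, -x towards the post. Under the hood a fixed steel keeper has a slot 13 mm wide, edges rounded 2 mm, for the 10 mm round-nosed bolt. It lies up to 13 mm either side of the hood's middle, where is not told. Pushed within about 3 mm of its middle the bolt finds its way in, turning the arm

How it is judged:
By the outcome, as a careful person would: the job done as asked, in the order asked, and still so for the second after the job is handed in, with the robot touching nothing.
It also fails if it takes over 51 s, if anything falls off the work surface, if the arm or the gripper's body presses on something with over 40 N, if the wrist force passes 120 N, or if a joint passes its speed limit or range.

## Working session

There is one attempt and no reset: what is moved stays moved. The work goes in short steps, Python scripts to look and compute and a tool call to move; the robot and the scene stay as the last step left them, time stands still between calls to the robot, and variables do not carry over. Pictures are saved under pics/ and viewed, and the job is handed in when it is done.

Besides the shell and the picture viewer there is one more tool, called after "Request:" by a JSON object that holds its "method" and its "body". arm_command: Moves the arm, as the interface text tells. Its arguments: {"type":"object","properties":{"plan":{"type":"array","items":{"type":"array","items":{"type":"number"}}}},"required":["plan"]}

```bash
mkdir -p pics; python3 - <<'E'
from workcell import r, imaging
import cv2,numpy as np
s=r.state();print({k:np.round(v,3).tolist() for k,v in s.items()})
for n in("scene","top"):
    c=imaging.read_camera(n);cv2.imwrite(f"pics/{n}0.png",c["color"]);np.savez(f"{n}0.npz",**c);print(n,c["eye"],c["rotation"].round(3).tolist(),c["mtx"].tolist())
E
```

```text
{'time_s': 0.0, 'joint_pos': [-1.286, 0.124, 1.652, -0.0, 1.368, -0.083], 'qvel': [-0.0, 0.001, 0.0, 0.002, -0.0, -0.0], 'tau': [-0.004, -42.362, -36.546, -0.0, 0.007, 0.0], 'position': [233.495, -605.873, 194.26], 'ee_rot': [[-0.001, 0.933, 0.36], [0.002, 0.36, -0.933], [-1.0, 0.0, -0.002]], 'force': [-0.464, -0.269, 0.51], 'wrist_torque': [0.019, 0.009, 0.012], 'opening': 85.553}
scene [ 634.62892979  529.27821458 1059.53476948] [[-0.96, 0.255, -0.113], [0.278, 0.861, -0.425], [-0.011, -0.439, -0.898]] [[392.3432967395797, 0.0, 318.1398866477317], [0.0, 392.3432967395797, 204.80710875661833], [0.0, 0.0, 1.0]]
top [ 438.4378419    67.87393908 1381.04414173] [[-0.015, -0.997, 0.081], [-1.0, 0.015, 0.005], [-0.006, -0.081, -0.997]] [[498.691284014566, 0.0, 315.58672300662215], [0.0, 498.691284014566, 195.9576852893238], [0.0, 0.0, 1.0]]
```

View pics/scene0.png

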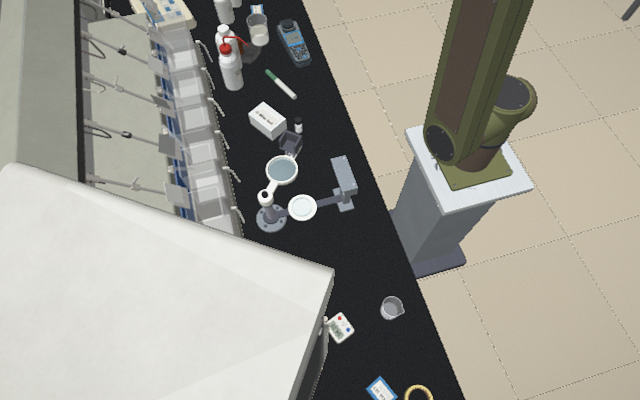

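View pics/top0.png

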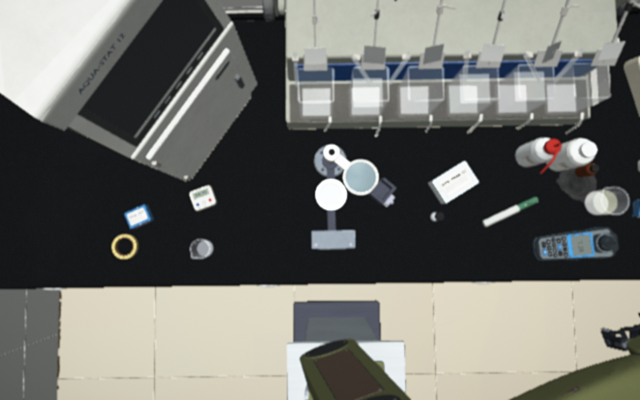

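The top view shows the pillar cap near (331,153), lens ring (361,177), thumb piece (387,192), hood (333,239) and dish (331,194). The vial is at (436,216). I'll zoom in and measure.

```bash
cat > h.py <<'E'
import numpy as np,cv2
def ray(c,uv,z):
    d=c["rotation"]@np.linalg.inv(c["mtx"])@np.array([uv[0],uv[1],1.0]);e=c["eye"]
    return e+d*(z-e[2])/d[2]
def proj(c,p):
    q=c["rotation"].T@(np.asarray(p,float)-c["eye"]);q=c["mtx"]@q;return q[:2]/q[2]
E
python3 - <<'E'
import cv2,numpy as np
for n,(x0,y0,x1,y1) in dict(top=(300,135,460,255),scene=(240,90,370,240)).items():
    im=cv2.imread(f"pics/{n}0.png")[y0:y1,x0:x1]
    k=min(800//(x1-x0),600//(y1-y0));cv2.imwrite(f"pics/{n}0z.png",cv2.resize(im,None,fx=k,fy=k,interpolation=cv2.INTER_CUBIC));print(n,k)
E
```

```text
top 5
scene 4
```

View pics/top0z.png

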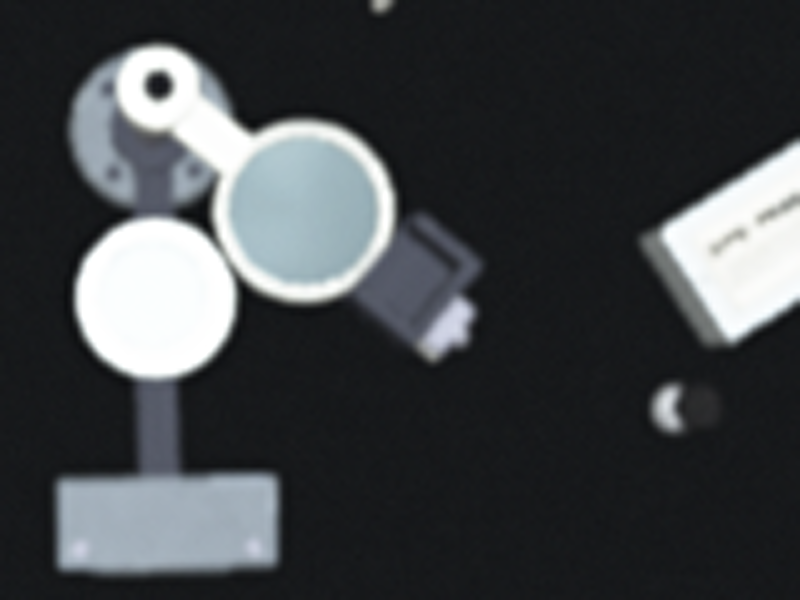

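View pics/scene0z.png

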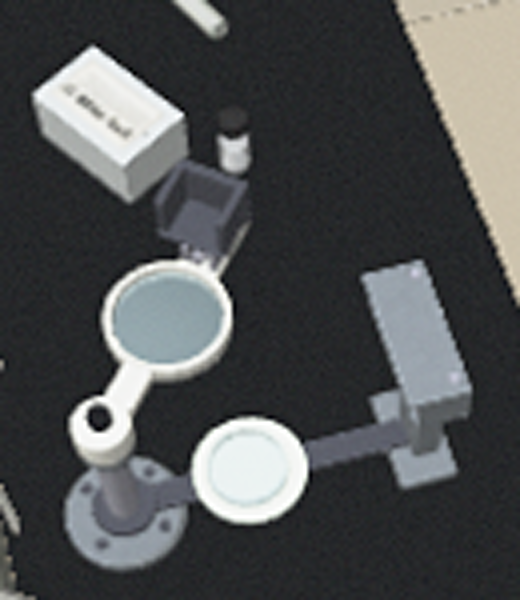

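Zooms: cap at about (157,85), ring centre (304,211) and hood roof centre (167,523) in top zoom pixels. The thumb U opens toward the pillar. Next I'll fit these by contour in both views.

```bash
python3 - <<'E'
import cv2,numpy as np
from h import *
T=np.load("top0.npz");S=np.load("scene0.npz")
z=lambda p,k,o:((p[0]+.5)/k-.5+o[0],(p[1]+.5)/k-.5+o[1])
t=lambda p:z(p,5,(300,135)); s=lambda p:z(p,4,(240,90))
cap=ray(T,t((158,86)),161);ring=ray(T,t((304,211)),141)
hood=np.array([ray(T,t(p),161) for p in[(57,478),(277,473),(279,568),(57,572)]])
capS=ray(S,s((100,418)),161);ringS=ray(S,s((168,319)),141)
hs=np.array([ray(S,s(p),161) for p in[(362,276),(422,262),(470,388),(413,404)]])
dishT=ray(T,t((156,298)),23);dishS=ray(S,s((249,469)),23)
for n,v in dict(cap=cap,capS=capS,ring=ring,ringS=ringS,hood=hood,hoodS=hs,hm=hood.mean(0),hsm=hs.mean(0),dishT=dishT,dishS=dishS).items():print(n,np.round(v,1).tolist())
for a,b in((cap,ring),(capS,ringS)):
    d=(b-a)[:2];print("arm",np.hypot(*d),np.arctan2(d[1],d[0]))
for a,b in((cap,hood.mean(0)),(capS,hs.mean(0)),(cap,dishT),(capS,dishS)):
    d=(b-a)[:2];print("post",np.hypot(*d),np.arctan2(d[1],d[0]))
# thumb rim corners z=204 (170+34)
for p in[(420,212),(484,265),(432,360)]:print("thumb rim?",ray(T,t(p),204).round(1))
for p in[(175,160),(248,182),(157,205),(250,215)]:print("thumb rim S",ray(S,s(p),204).round(1))
print("vial",ray(T,t((705,408)),58).round(1),ray(S,s((233,122)),58).round(1))
E
```

```text
cap [647.0, 34.1, 161.0]
capS [646.3, 35.3, 161.0]
ring [586.1, -38.4, 141.0]
ringS [585.1, -37.0, 141.0]
hood [[454.4, 86.7, 161.0], [455.2, -20.7, 161.0], [409.1, -20.7, 161.0], [408.7, 87.4, 161.0]]
hoodS [[452.2, -20.2, 161.0], [409.9, -19.3, 161.0], [409.9, 82.4, 161.0], [449.1, 83.1, 161.0]]
hm [431.9, 33.2, 161.0]
hsm [430.3, 31.5, 161.0]
dishT [553.5, 33.4, 23.0]
dishS [552.4, 31.8, 23.0]
arm 94.68264873453326 -2.269709623742113
arm 94.71191416472413 -2.2729132886056793
post 215.1319202784654 -3.1373034097074064
post 216.03844712758885 -3.124035401780058
post 93.46993067026328 -3.133927824929873
post 93.96871142130517 -3.104784628890989
thumb rim? [577.2 -88.  204. ]
thumb rim? [ 551.5 -117.6  204. ]
thumb rim? [506.8 -91.9 204. ]
thumb rim S [ 554.3 -117.6  204. ]
thumb rim S [512.1 -86.2 204. ]
thumb rim S [574.5 -85.5 204. ]
thumb rim S [517.7 -60.2 204. ]
vial [ 487.7 -255.5   58. ] [ 487.4 -250.8   58. ]
```

Request:
{"method": "arm_command", "body": {"plan": [[0,-3,1,-1,0,0,0],[0,-6.5,4.5,-3.5,0,0,0],[0,-6.5,8.5,-6.5,0,0,0],[0,-6.5,12.5,-9.5,0,0,0],[0,-6.5,16.5,-12.5,0,0,0],[0,-6.5,20.5,-15.5,0,0,0],[0,-6.5,24,-18.5,0,0,0],[0,-6.5,24,-18.5,0,0,0]]}}

```text
time_s: 0.9
position: [393.2, -343.1, 260.3]
ee_rot: [[0.001, 0.931, 0.366], [0.002, 0.366, -0.931], [-1.0, 0.001, -0.001]]
force: [-0.8, -0.3, -0.2]
opening: -0.2
```

```bash
cat >> h.py <<'E'
PIV=np.array([646.6,34.6])
def to(p,za):
    """shift (cm) and turn units to reach TCP p with tool z at world angle za, tool down"""
    from workcell import r
    s=r.state();R=s["ee_rot"];d=R.T@(np.asarray(p,float)-s["position"])/10
    a=np.arctan2(R[1,2],R[0,2]);t=-(za-a);print("pos",s["position"].round(1),"zang",round(a,3),"F",s["force"].round(1),"op",round(s["opening"],1),"t",s["time_s"])
    print("shift",d.round(2),"turn x",round(np.degrees(t)/8,2),"tilt",R[:,0].round(3))
def pol(r_,a): return PIV+r_*np.array([np.cos(a),np.sin(a)])
E
python3 -c "
from h import *
p=pol(154,-2.271);print(p);to([*p,240],-2.271+np.pi/2)"
```

```text
[547.36648843 -83.16548808]
pos [ 393.2 -343.1  260.3] zang -1.197 F [-0.8 -0.3 -0.2] op -0.2 t 0.9
shift [  2.08  23.85 -18.55] turn x -3.55 tilt [ 0.001  0.002 -1.   ]
```

Request:
{"method": "arm_command", "body": {"plan": [[0,0,3.4,-2.6,-0.5,0,0],[0,0,6.8,-5.3,-1,0,0],[0,0,10.2,-8,-1.5,0,0],[0,0,13.6,-10.6,-2,0,0],[0,0,17,-13.3,-2.5,0,0],[0,0,20.4,-15.9,-3,0,0],[0,1,23.85,-18.55,-3.55,0,0],[0,2,23.85,-18.55,-3.55,0,0]]}}

```text
time_s: 1.7
position: [548.6, -85.4, 240.0]
ee_rot: [[0.0, 0.645, 0.764], [0.001, 0.764, -0.645], [-1.0, 0.001, -0.0]]
force: [-0.7, -0.7, -0.4]
opening: 0.0
```

```bash
python3 - <<'E'
from h import *
from workcell import imaging
for n in("top","wrist","scene"):
    c=imaging.read_camera(n);im=c["color"]
    if n=="top": im=cv2.resize(im[110:260,290:490],None,fx=4,fy=4,interpolation=cv2.INTER_CUBIC)
    if n=="scene": im=cv2.resize(im[60:240,230:390],None,fx=3,fy=3,interpolation=cv2.INTER_CUBIC)
    cv2.imwrite(f"pics/{n}1.png",im);np.savez(n+"1.npz",**c)
to([*pol(154,-2.271),177],-2.271+np.pi/2)
E
```

```text
pos [546.1 -89.1 239. ] zang -0.708 F [0.3 0.5 0.1] op -0.3 t 1.85
shift [ 6.2   0.55 -0.28] turn x -0.05 tilt [-0.003  0.    -1.   ]
```

View pics/wrist1.png

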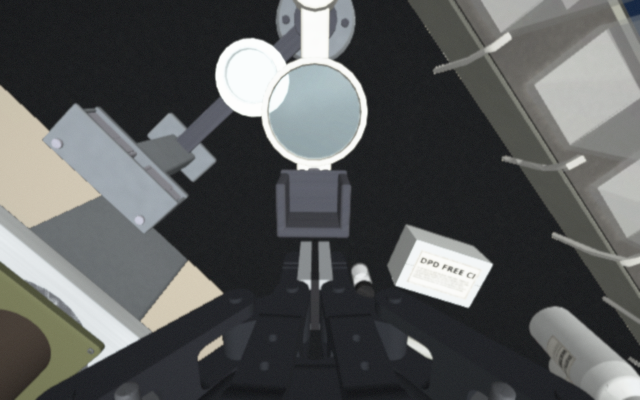

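View pics/scene1.png

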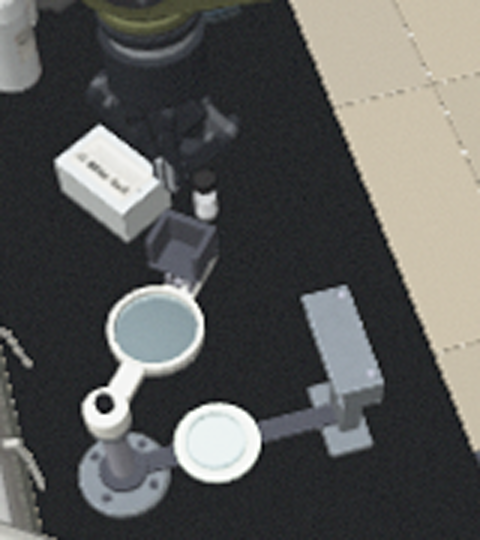

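Wrist view: the fingers (x≈314) line up sideways with the U, whose rim spans x 276–350 with its outer wall at rows 212–237. I'll check the readings and compare with the wrist calibration.

```bash
python3 - <<'E'
from h import *
from workcell import imaging,r
for i in range(3): print(r.state()["position"].round(1)); c=imaging.read_camera("wrist")
s=r.state();print("TCP px",proj(c,s["position"]))
cv2.imwrite("pics/wrist2.png",c["color"][130:300,230:400].repeat(3,0).repeat(3,1))
u=np.array([np.cos(-2.271),np.sin(-2.271)]);t=np.array([u[1],-u[0]])
for p in[(276,236),(350,236),(279,170),(349,170)]:
    q=ray(c,p,204)[:2]-PIV;print(p,"r",round(q@u,1),"cw",round(q@t,1))
q=s["position"][:2]-PIV;print("TCP r,cw",q@u,q@t)
to([*pol(154,-2.271),177],-2.271+np.pi/2)
E
```

```text
[546.1 -89.1 239. ]
[546.4 -89.7 239.9]
[546.6 -90.  240.6]
TCP px [314.77145007 229.37341717]
(276, 236) r 180.3 cw 24.3
(350, 236) r 180.7 cw -29.4
(279, 170) r 131.5 cw 20.1
(349, 170) r 131.9 cw -27.5
TCP r,cw 159.7079946289494 -3.9761058025579987
pos [546.7 -90.1 241. ] zang -0.71 F [-0.5  0.2 -0.5] op -0.1 t 2.0
shift [ 6.4   0.57 -0.41] turn x -0.07 tilt [ 0.001 -0.    -1.   ]
```

View pics/wrist2.png

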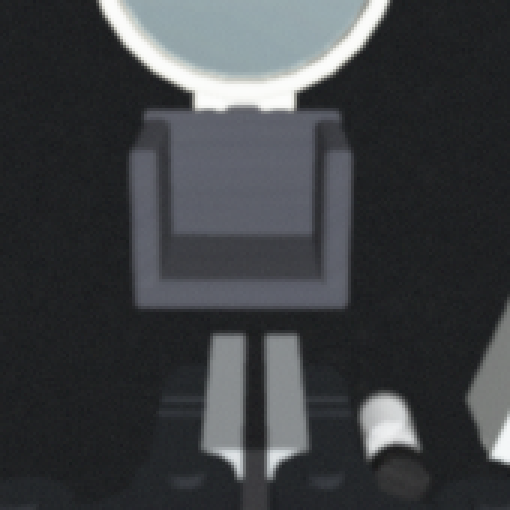

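Request:
{"method": "arm_command", "body": {"plan": [[0,0,0.7,0,0,0,0],[0,1,0.7,0,0,0,0],[0,2,0.7,0,0,0,0],[0,2.5,0.7,0,0,0,0],[0,3,0.7,0,0,0,0],[0,3,0.7,0,0,0,0],[0,3,0.7,0,0,0,0],[0,3,0.7,0,0,0,0]]}}

```text
time_s: 2.8
position: [551.8, -83.5, 211.0]
ee_rot: [[0.001, 0.65, 0.76], [-0.0, 0.76, -0.65], [-1.0, 0.0, 0.001]]
force: [-0.6, -0.4, -0.3]
opening: -0.2
```

```bash
python3 - <<'E'
from h import *
from workcell import imaging,r
c=imaging.read_camera("wrist")
s=r.state();print("TCP px",proj(c,s["position"]),s["position"],s["force"],c["eye"])
cv2.imwrite("pics/wrist3.png",c["color"][130:300,230:400].repeat(3,0).repeat(3,1))
c=imaging.read_camera("scene")
cv2.imwrite("pics/scene3.png",cv2.resize(c["color"][90:200,240:340],None,fx=5,fy=5,interpolation=cv2.INTER_CUBIC))
u=np.array([np.cos(-2.271),np.sin(-2.271)]);t=np.array([u[1],-u[0]])
q=s["position"][:2]-PIV;print("TCP r,cw",q@u,q@t)
E
```

```text
TCP px [314.49985545 229.17033359] [551.78846165 -83.50255023 211.06365158] [-0.24125425  0.65137758  0.87425527] [600.47227845 -26.3197026  389.74356065]
TCP r,cw 151.40835298321286 -3.598725292549919
```

View pics/wrist3.png

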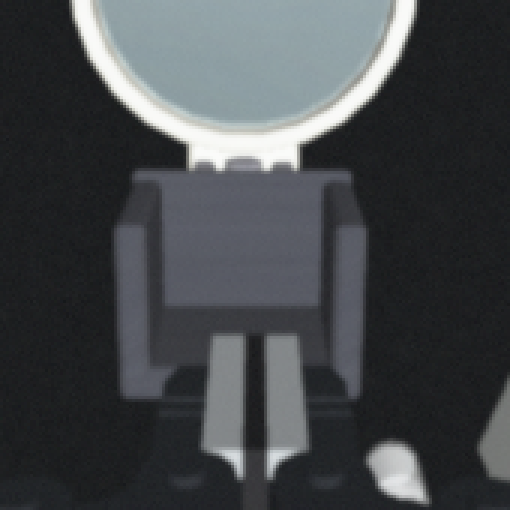

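View pics/scene3.png

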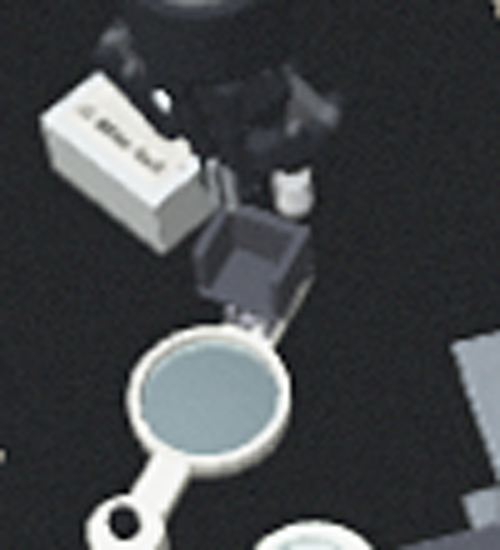

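```bash
python3 - <<'E'
from h import *
from workcell import imaging,r
s=r.state();S=imaging.read_camera("scene");c=imaging.read_camera("wrist");T=imaging.read_camera("top")
print(proj(S,s["position"]), proj(T,s["position"]))
u=np.array([np.cos(-2.271),np.sin(-2.271)])
for z in(205,211,220,225): print(z,(ray(c,(314.5,241),z)[:2]-PIV)@u,(ray(S,(285.6,130.6),z)[:2]-PIV)@u)
cv2.imwrite("pics/top4.png",cv2.resize(T["color"][135:235,320:440],None,fx=6,fy=6,interpolation=cv2.INTER_CUBIC))
E
```

```text
[287.17652217 137.86085422] [382.34944705 187.41084751]
205 161.9515639493924 174.68422627261495
211 159.170414953477 170.85578352897636
220 154.998691459604 165.11311941351858
225 152.68106729634124 161.92275046048644
```

View pics/top4.png

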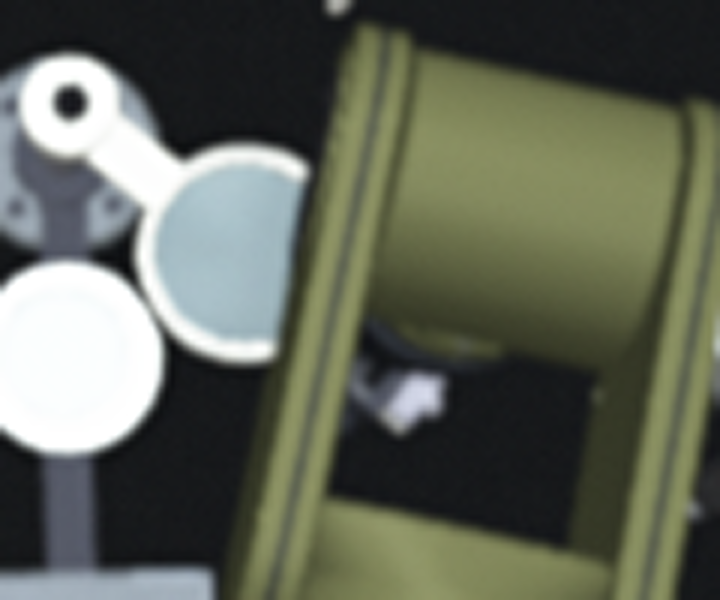

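```bash
python3 - <<'E'
from h import *
from workcell import imaging,r
c=imaging.read_camera("wrist");S=imaging.read_camera("scene")
g=lambda im:cv2.convertScaleAbs((255*(im/255.)**0.5))
a=cv2.resize(g(c["color"][190:290,270:360]),None,fx=6,fy=6,interpolation=cv2.INTER_CUBIC)
cv2.imwrite("pics/w5.png",a)
a=cv2.resize(g(S["color"][110:170,255:325]),None,fx=9,fy=9,interpolation=cv2.INTER_CUBIC)
cv2.imwrite("pics/s5.png",a)
E
```

```text
(no output)
```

View pics/w5.png

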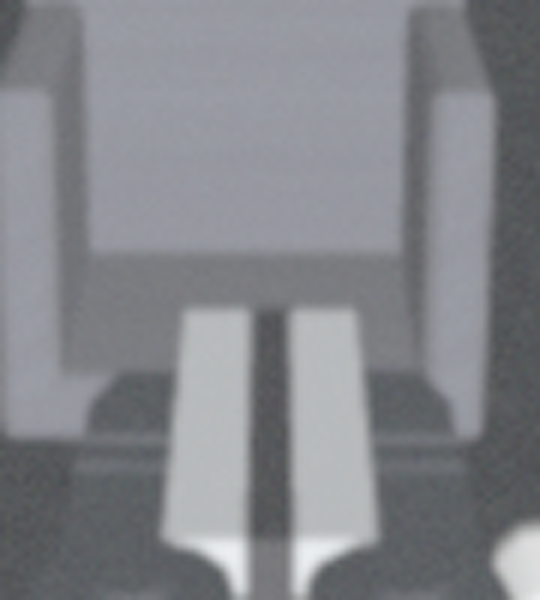

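View pics/s5.png

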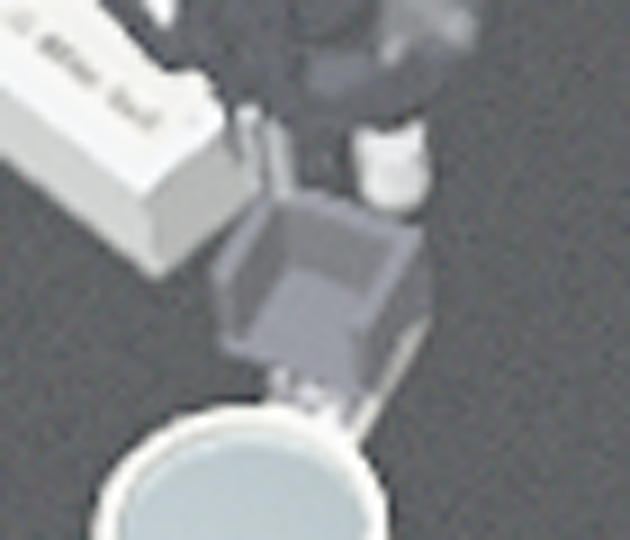

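Both cameras put the visible fingertips a few mm off the reported TCP, so I'll descend carefully, watching the force, to settle it by touch.

Request:
{"method": "arm_command", "body": {"plan": [[0,0.4,0,0,0,0,0],[0,0.8,0,0,0,0,0],[0,1,0,0,0,0,0],[0,1,0,0,0,0,0],[0,1,0,0,0,0,0],[0,1,0,0,0,0,0],[0,1,0,0,0,0,0],[0,1,0,0,0,0,0]]}}

```text
time_s: 3.95
position: [551.6, -83.5, 200.7]
ee_rot: [[0.0, 0.65, 0.76], [-0.0, 0.76, -0.65], [-1.0, 0.0, 0.0]]
force: [-0.4, 0.4, 0.2]
opening: -0.2
```

```bash
cat >> h.py <<'E'
def look(tag):
    from workcell import imaging,r
    c=imaging.read_camera("wrist");S=imaging.read_camera("scene")
    g=lambda im:cv2.convertScaleAbs((255*(im/255.)**0.6))
    a=cv2.resize(g(c["color"][150:290,230:400]),(680,560),interpolation=cv2.INTER_CUBIC);cv2.imwrite(f"pics/w{tag}.png",a)
    b=cv2.resize(g(S["color"][100:240,240:380]),(560,560),interpolation=cv2.INTER_CUBIC);cv2.imwrite(f"pics/s{tag}.png",b)
    s=r.state();print(s["time_s"],s["position"].round(1),"F",s["force"].round(1),"Mz",s["wrist_torque"].round(2))
E
python3 -c "
from h import *
look('6')"
```

```text
4.05 [551.6 -83.5 200.7] F [-0.6 -0.4 -0. ] Mz [-0.   -0.04 -0.06]
```

View pics/s6.png

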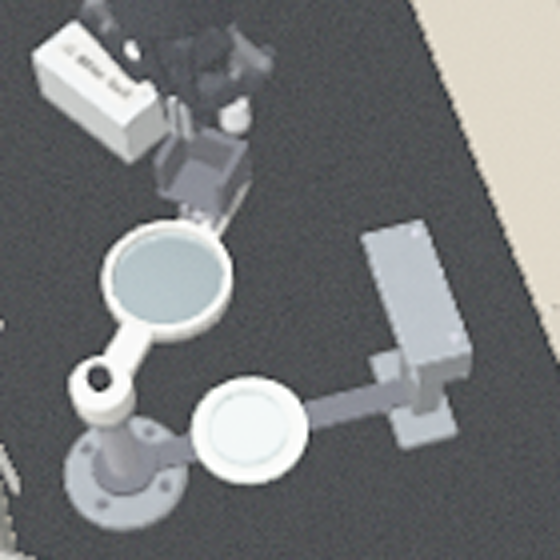

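View pics/w6.png

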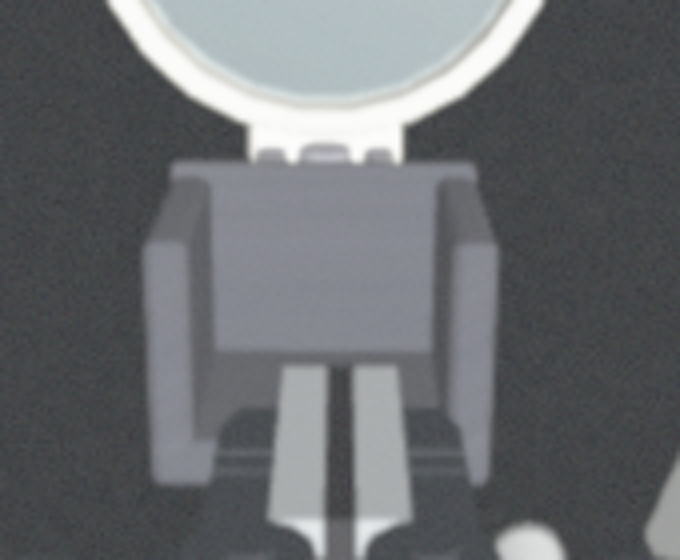

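Request:
{"method": "arm_command", "body": {"plan": [[0,0.4,0,0,0,0,0],[0,0.8,0,0,0,0,0],[0,1.2,0,0,0,0,0],[0,1.6,0,0,0,0,0],[0,2,0,0,0,0,0],[0,2.2,0,0,0,0,0],[0,2.3,0,0,0,0,0],[0,2.3,0,0,0,0,0]]}}

```text
time_s: 4.85
position: [551.5, -83.4, 177.4]
ee_rot: [[-0.0, 0.65, 0.76], [0.0, 0.76, -0.65], [-1.0, -0.0, -0.0]]
force: [-0.9, 0.0, 0.5]
opening: -0.2
```

```bash
python3 -c "
from h import *
look('7')"
```

```text
4.95 [551.6 -83.4 177.7] F [ 0.4 -0.7  0.1] Mz [0.01 0.01 0.05]
```

View pics/s7.png

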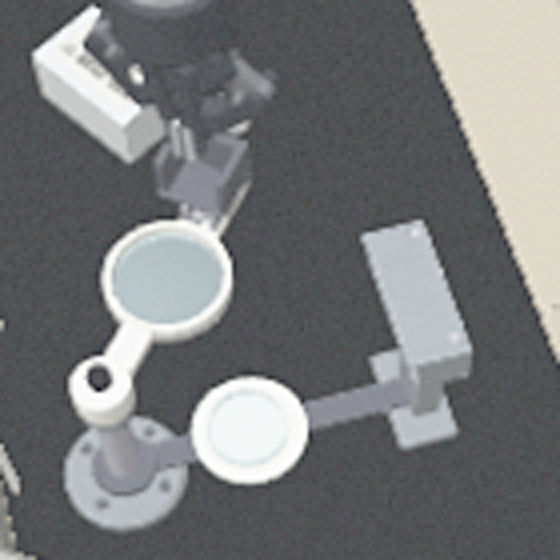

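View pics/w7.png

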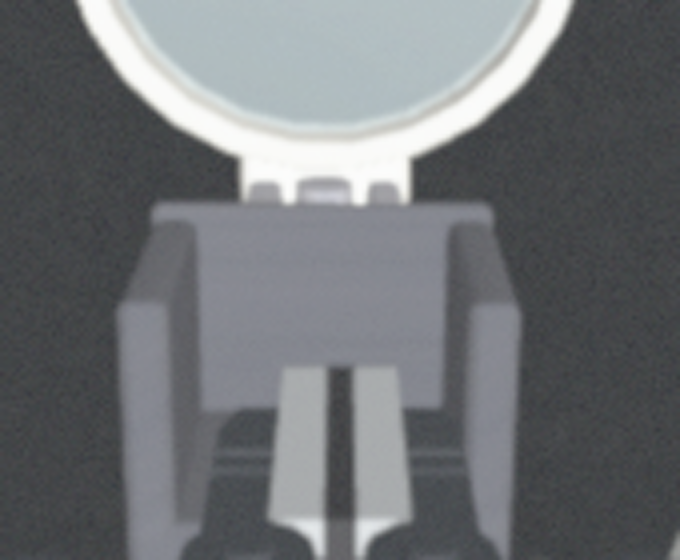

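Fingers are in the U, centred, and the force is about zero. Now I'll swing clockwise along the arc.

Request:
{"method": "arm_command", "body": {"plan": [[0,0,0,-0.76,0.36,0,0],[0,0,0.12,-2.27,1.07,0,0],[0,0,0.45,-4.05,1.93,0,0],[0,0,1.0,-5.78,2.79,0,0],[0,0,1.75,-7.44,3.65,0,0],[0,0,2.53,-8.74,4.37,0,0],[0,0,3.05,-9.48,4.8,0,0],[0,0,3.33,-9.84,5.01,0,0]]}}

```text
time_s: 5.75
position: [498.3, 6.6, 178.0]
ee_rot: [[0.001, 0.987, 0.162], [0.0, 0.162, -0.987], [-1.0, 0.001, 0.0]]
force: [-0.2, -0.2, 0.6]
opening: 0.0
```

```bash
python3 -c "
from h import *
look('8')
from workcell import imaging,r
c=imaging.read_camera('top');cv2.imwrite('pics/t8.png',cv2.resize(c['color'][135:265,290:420],(650,650),interpolation=cv2.INTER_CUBIC))
s=r.state();q=s['position'][:2]-PIV;print(np.hypot(*q),np.arctan2(q[1],q[0]))
to([*pol(152,-2.95),177],-2.95+np.pi/2)"
```

```text
5.85 [498.4   6.3 177.9] F [ 0.2  0.2 -0.2] Mz [-0.05  0.02 -0.01]
150.85198566025494 -2.9505072233094505
pos [498.5   5.9 177.9] zang -1.406 F [ 0.   0.2 -0.3] op -0.1 t 5.9
shift [ 0.09 -0.11  0.01] turn x -0.19 tilt [ 0.001 -0.    -1.   ]
```

View pics/s8.png

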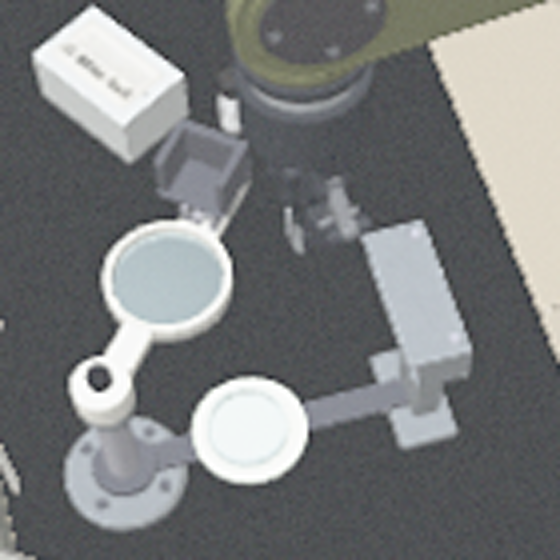

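View pics/w8.png

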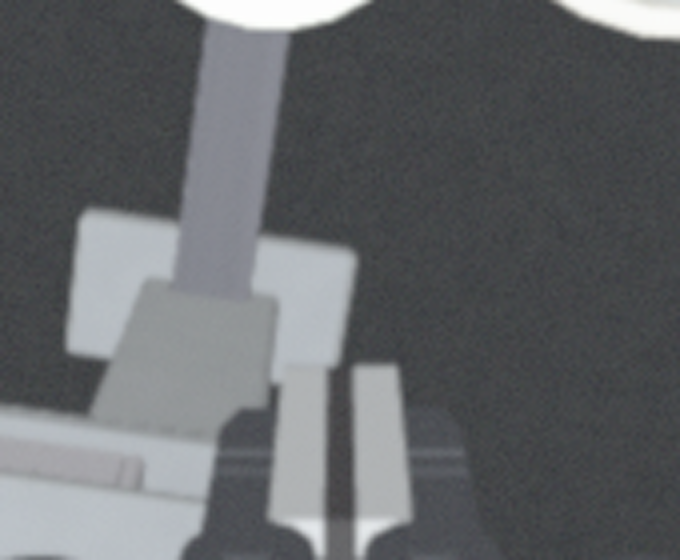

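View pics/t8.png

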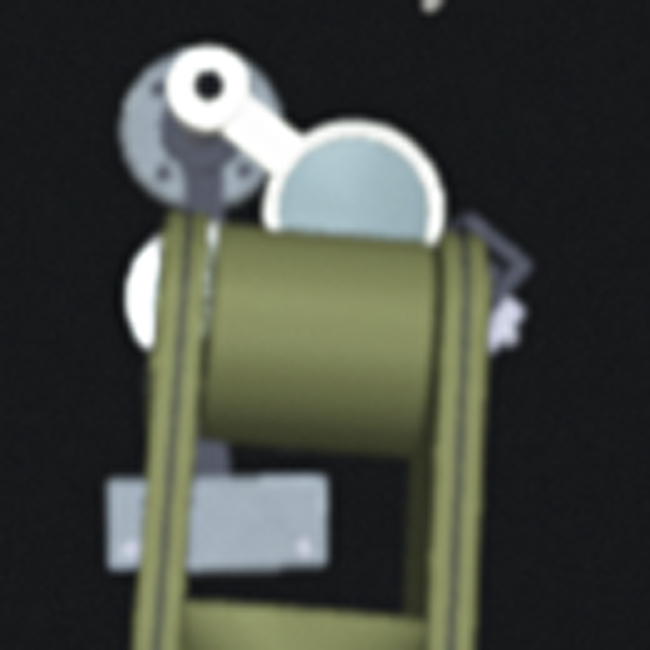

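The fingers passed over the U: the magnifier arm did not move and there was no force. So the real fingertips end well above the reported TCP, as the pictures hinted. I'll triangulate the tips.

```bash
python3 - <<'E'
from h import *
from workcell import imaging,r
S=imaging.read_camera("scene");c=imaging.read_camera("wrist");s=r.state()
p=s["position"];print(p)
a=cv2.resize(cv2.convertScaleAbs(255*(S["color"][120:195,280:370]/255.)**0.5),(720,600),interpolation=cv2.INTER_CUBIC)
for d in(0,20,40):
    q=proj(S,p+[0,0,d]);x=((q-[280,120]+.5)*8).astype(int);cv2.circle(a,tuple(map(int,x)),4,(0,0,255),1);print(d,q,proj(c,p+[0,0,d]))
cv2.imwrite("pics/s9.png",a)
cv2.imwrite("pics/w9.png",c["color"])
print("eye",c["eye"]-p, c["mtx"][0,0])
E
```

```text
[498.5221938    5.61177542 177.73541405]
0 [316.20429743 167.37859703] [314.46777095 229.21004691]
20 [316.08169652 163.30647293] [314.47138591 243.65539469]
40 [315.95466399 159.08715508] [314.47589355 261.66785104]
eye [ 74.11309976  12.36850395 178.81249487] 322.65128664157265
```

View pics/s9.png

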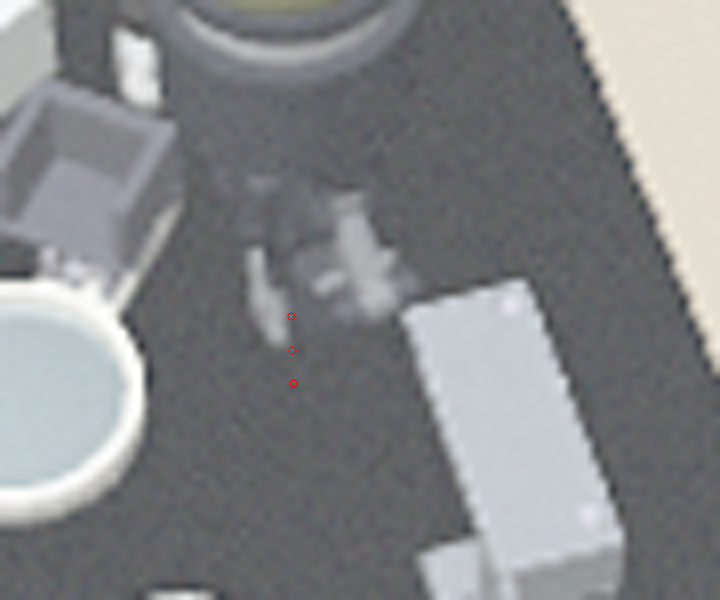

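View pics/w9.png

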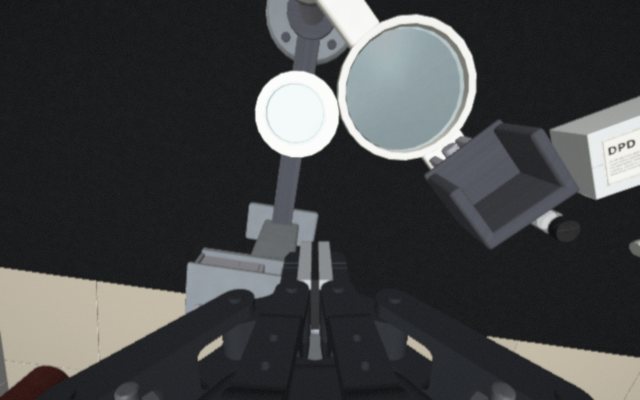

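The tips come out about 20–40 mm above the reported TCP. I'll lift, go back over the U, and go lower until the floor at z=170 is felt.

```bash
python3 -c "
from h import *
to([551.6,-83.4,208],-0.707)"
```

```text
pos [498.5   5.6 177.7] zang -1.406 F [-0.4 -0.2 -0.6] op 0.2 t 6.0
shift [-3.02  3.78  9.65] turn x -5.01 tilt [ 0. -0. -1.]
```

Request:
{"method": "arm_command", "body": {"plan": [[0,-2,0,0,0,0,0],[0,-3,0.7,1.8,-1,0,0],[0,-3,1.4,3.6,-2,0,0],[0,-3,2.1,5.4,-3,0,0],[0,-3,2.8,7.2,-4,0,0],[0,-3,3.5,8.9,-4.7,0,0],[0,-3,3.75,9.65,-5,0,0],[0,-3,3.75,9.65,-5,0,0]]}}

```text
time_s: 6.8
position: [551.5, -84.6, 207.3]
ee_rot: [[-0.0, 0.652, 0.758], [-0.0, 0.758, -0.652], [-1.0, -0.0, -0.0]]
force: [-1.2, -0.3, 0.1]
opening: 0.1
```

Request:
{"method": "arm_command", "body": {"plan": [[0,1,0,0,0,0,0],[0,2,0,0,0,0,0],[0,3,0,0,0,0,0],[0,3.5,0,0,0,0,0],[0,4,0,0,0,0,0],[0,4.5,0,0,0,0,0],[0,4.5,0,0,0,0,0],[0,4.5,0,0,0,0,0]]}}

```text
time_s: 7.6
position: [551.2, -83.3, 162.7]
ee_rot: [[0.0, 0.651, 0.759], [-0.0, 0.759, -0.651], [-1.0, 0.0, 0.0]]
force: [-0.3, 0.1, 0.9]
opening: -0.1
```

```bash
python3 -c "
from h import *
look('10')"
```

```text
7.7 [551.4 -83.4 163. ] F [ 0.7 -0.6 -0.2] Mz [-0. -0.  0.]
```

View pics/w10.png

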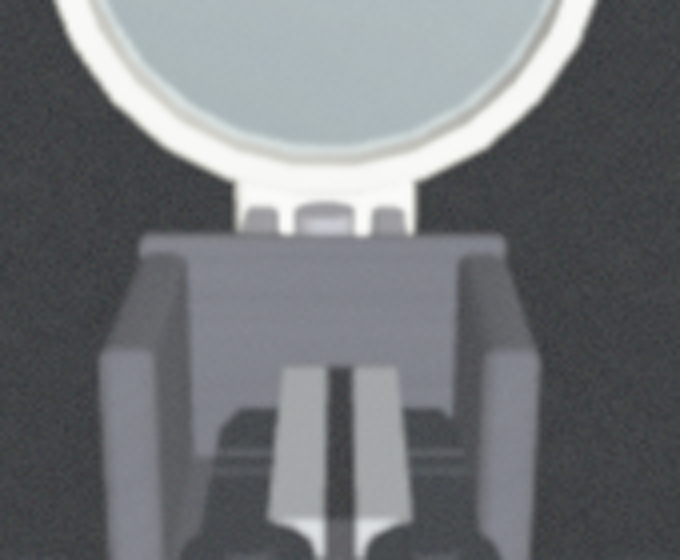

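View pics/s10.png

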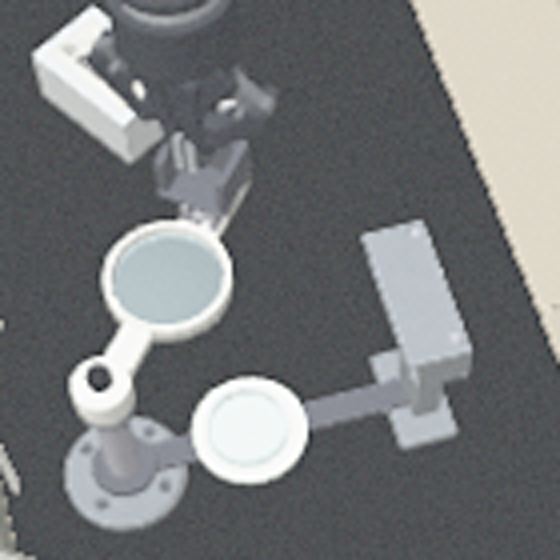

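Request:
{"method": "arm_command", "body": {"plan": [[0,0.5,0,0,0,0,0],[0,1,0,0,0,0,0],[0,1.2,0,0,0,0,0],[0,1.4,0,0,0,0,0],[0,1.5,0,0,0,0,0],[0,1.5,0,0,0,0,0],[0,1.5,0,0,0,0,0],[0,1.5,0,0,0,0,0]]}}

```text
time_s: 8.5
position: [551.2, -83.3, 147.7]
ee_rot: [[0.0, 0.651, 0.759], [-0.0, 0.759, -0.651], [-1.0, 0.0, 0.0]]
force: [-0.4, -0.1, 0.3]
opening: -0.1
```

```bash
python3 -c "
from h import *
look('11')"
```

```text
8.6 [551.2 -83.3 147.7] F [ 0.1  0.1 -0.3] Mz [ 0.04 -0.01 -0.06]
```

View pics/w11.png

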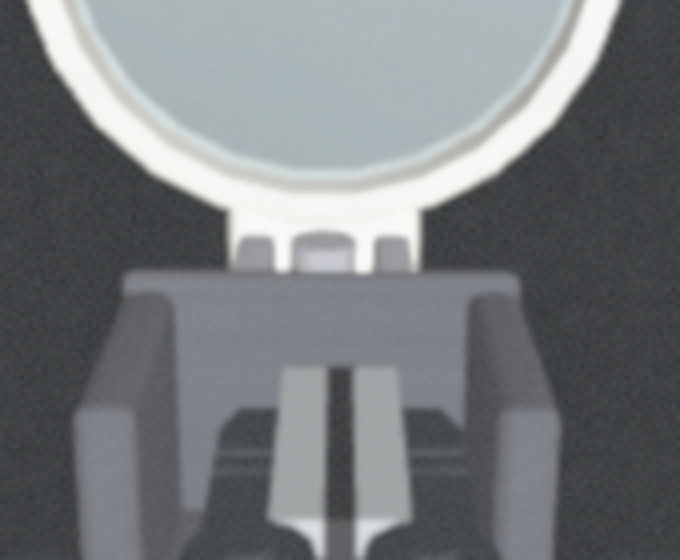

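View pics/s11.png

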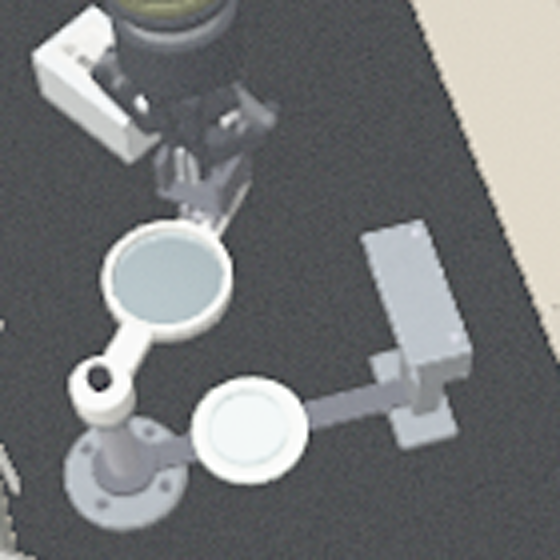

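Request:
{"method": "arm_command", "body": {"plan": [[0,0.2,0,0,0,0,0],[0,0.4,0,0,0,0,0],[0,0.6,0,0,0,0,0],[0,0.6,0,0,0,0,0],[0,0.6,0,0,0,0,0],[0,0.6,0,0,0,0,0],[0,0.6,0,0,0,0,0],[0,0.6,0,0,0,0,0]]}}

```text
time_s: 9.4
position: [551.2, -83.3, 141.6]
ee_rot: [[0.0, 0.651, 0.759], [-0.0, 0.759, -0.651], [-1.0, 0.0, 0.0]]
force: [-0.6, 0.4, -0.4]
opening: 0.2
```

Request:
{"method": "arm_command", "body": {"plan": [[0,0.1,0,0,0,0,0],[0,0.2,0,0,0,0,0],[0,0.3,0,0,0,0,0],[0,0.4,0,0,0,0,0],[0,0.5,0,0,0,0,0],[0,0.5,0,0,0,0,0],[0,0.5,0,0,0,0,0],[0,0.5,0,0,0,0,0]]}}

```text
time_s: 10.2
position: [551.2, -83.3, 136.6]
ee_rot: [[0.0, 0.651, 0.759], [-0.0, 0.759, -0.651], [-1.0, 0.0, 0.0]]
force: [-0.0, 0.5, -0.5]
opening: 0.2
```

```bash
python3 -c "
from h import *
look('12')"
```

```text
10.3 [551.2 -83.3 136.6] F [ 0.8 -0.6 -0.1] Mz [0.01 0.06 0.05]
```

View pics/w12.png

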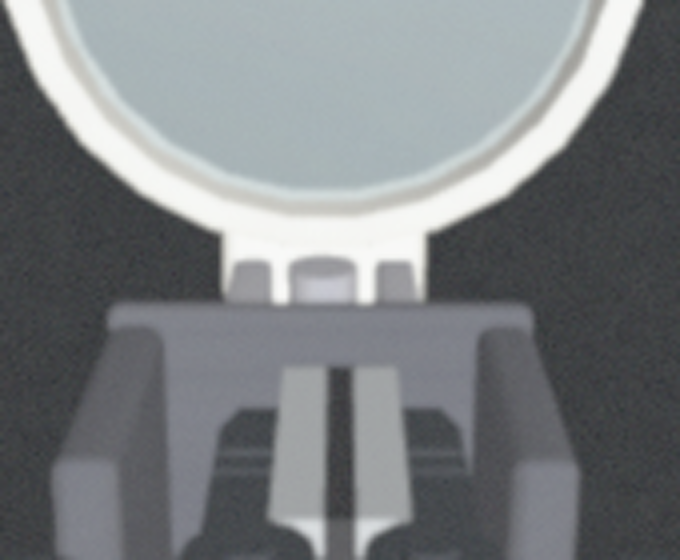

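Request:
{"method": "arm_command", "body": {"plan": [[0,0.1,0,0,0,0,0],[0,0.2,0,0,0,0,0],[0,0.3,0,0,0,0,0],[0,0.4,0,0,0,0,0],[0,0.4,0,0,0,0,0],[0,0.4,0,0,0,0,0],[0,0.4,0,0,0,0,0],[0,0.4,0,0,0,0,0]]}}

```text
time_s: 11.1
position: [551.6, -83.7, 134.1]
ee_rot: [[0.001, 0.651, 0.759], [-0.001, 0.759, -0.651], [-1.0, 0.0, 0.001]]
force: [-2.8, -0.1, 6.0]
opening: 0.1
```

Floor contact felt at TCP z≈134.5, about 4 N/mm, so the tips sit about 35 mm above the reported TCP. I'll lift 4 mm and swing again.

Request:
{"method": "arm_command", "body": {"plan": [[0,-0.4,0,-0.5,0.2,0,0],[0,-0.4,0.08,-1.8,0.85,0,0],[0,-0.4,0.35,-3.5,1.65,0,0],[0,-0.4,0.85,-5.3,2.55,0,0],[0,-0.4,1.6,-7.1,3.5,0,0],[0,-0.4,2.4,-8.55,4.25,0,0],[0,-0.4,3.0,-9.4,4.75,0,0],[0,-0.4,3.33,-9.84,5.01,0,0]]}}

```text
time_s: 11.9
position: [498.4, 6.3, 137.1]
ee_rot: [[0.002, 0.987, 0.161], [-0.001, 0.161, -0.987], [-1.0, 0.002, 0.001]]
force: [-0.3, -2.5, 1.5]
opening: -0.2
```

```bash
python3 -c "
from h import *
look('13')
from workcell import imaging,r
c=imaging.read_camera('top');cv2.imwrite('pics/t13.png',cv2.resize(c['color'][135:265,290:420],(650,650),interpolation=cv2.INTER_CUBIC))
s=r.state();q=s['position'][:2]-PIV;print(np.hypot(*q),np.arctan2(q[1],q[0]))
to([*pol(152,-2.95),137],-2.95+np.pi/2)"
```

```text
12.0 [498.1   6.5 136.7] F [-0.7  0.2  0.5] Mz [-0.    0.02 -0.04]
151.27351980365842 -2.9532561510356277
pos [498.    6.3 136.5] zang -1.407 F [ 0.5 -0.6 -0.2] op 0.2 t 12.05
shift [-0.05 -0.07  0.05] turn x -0.2 tilt [ 0.  0. -1.]
```

View pics/s13.png

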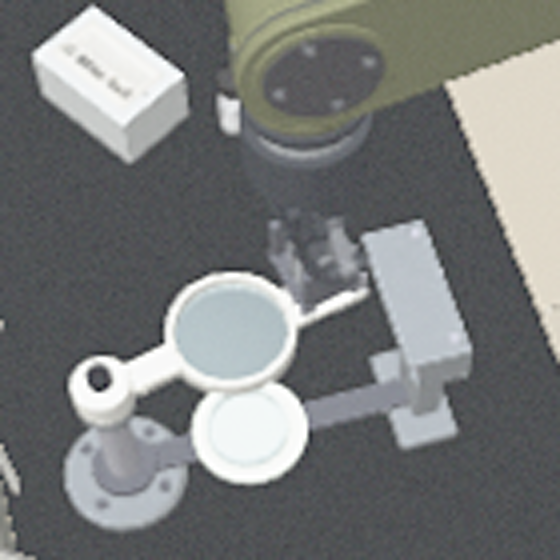

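View pics/w13.png

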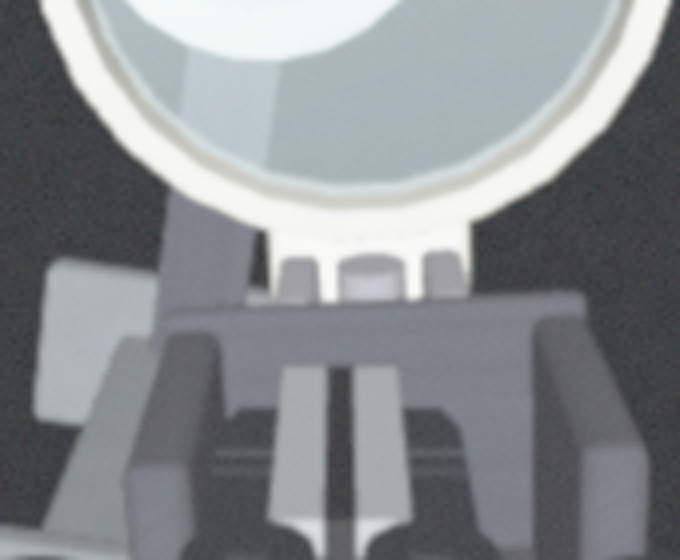

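View pics/t13.png

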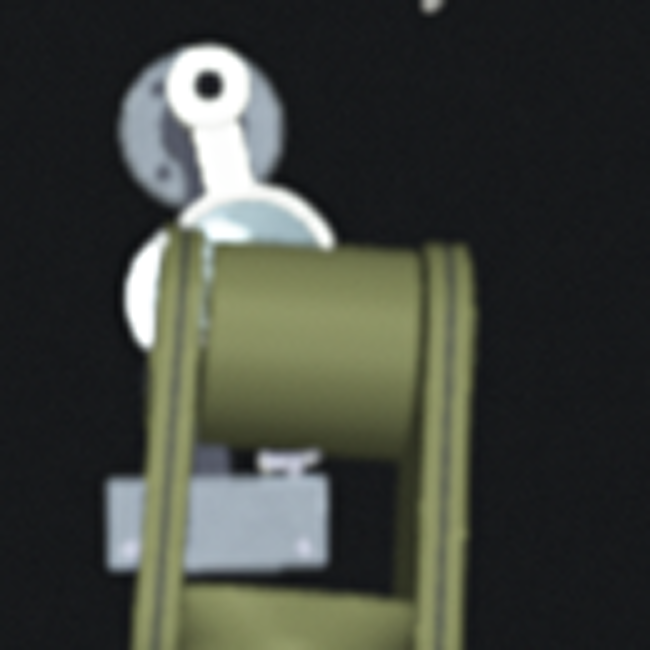

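```bash
cat >> h.py <<'E'
def ringang(c,roi,z=141,piv=None,tag=None):
    """fit ellipse to the white ring outer outline within roi; returns arm angle/centre"""
    x0,y0,x1,y1=roi;im=c["color"][y0:y1,x0:x1]
    hsv=cv2.cvtColor(im,cv2.COLOR_BGR2HSV);return hsv
E
python3 -c "
from h import *
from workcell import imaging,r
S=imaging.read_camera('scene');T=imaging.read_camera('top')
z=lambda p,k,o:((p[0]+.5)/k-.5+o[0],(p[1]+.5)/k-.5+o[1])
# scene: ring outline in s13: left165 right299 top270 bottom391 
q=ray(S,z((232,330),4,(240,100)),141);cap=np.array([646.3,35.3])
d=q[:2]-cap;print('S',q,np.hypot(*d),np.arctan2(d[1],d[0]))
# top: bar edges at y=180 (x 207..243)?
b=ray(T,z((227,160),5,(290,135)),150);cp=ray(T,z((208,86),5,(290,135)),161);d=(b-cp)[:2];print('T',b,cp,np.hypot(*d),np.arctan2(d[1],d[0]))
for p in [(258,470),(318,460),(288,470)]: print('bolt end?',ray(T,z(p,5,(290,135)),144))
s=r.state();print(s['position'])
a=T['color'][215:250,320:365];cv2.imwrite('pics/t14.png',cv2.resize(cv2.convertScaleAbs(255*(a/255.)**0.6),(720,560),interpolation=cv2.INTER_CUBIC))
"
```

```text
S [553.43567275  13.99429111 141.        ] 95.27705131788593 -2.916067267346782
T [611.51382238  24.9829772  150.        ] [646.99209254  34.10027096 161.        ] 36.63103464576595 -2.8900531203884645
bolt end? [457.45086645  12.18799923 144.        ]
bolt end? [461.95310462 -17.59554581 144.        ]
bolt end? [457.23216823  -2.65364273 144.        ]
[497.95957321   5.9390263  136.30551281]
```

View pics/t14.png

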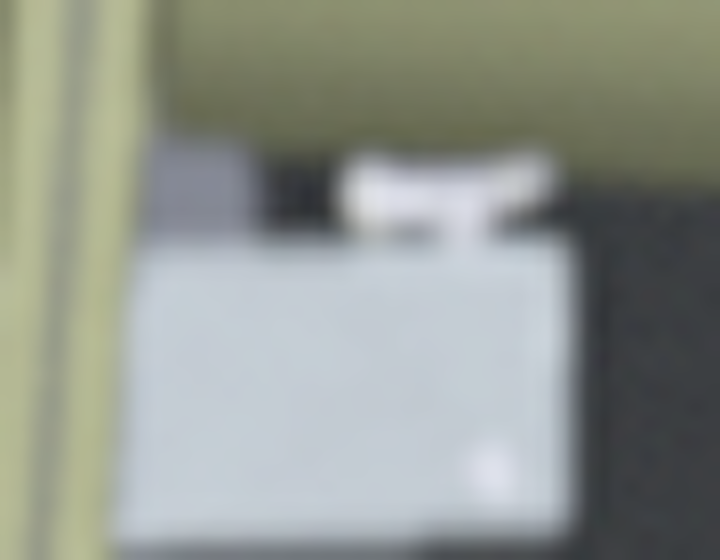

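```bash
python3 -c "
from h import *
to([*pol(152,-3.06),137],-1.53)"
```

```text
pos [498.    5.9 136.3] zang -1.408 F [-0.   0.1  0.2] op 0.0 t 12.15
shift [-0.07 -0.02 -1.65] turn x 0.88 tilt [-0.  0. -1.]
```

Request:
{"method": "arm_command", "body": {"plan": [[0,0,0,-0.5,0.3,0,0],[0,0,0,-1.1,0.6,0,0],[0,0,0,-1.65,0.88,0,0],[0,0,0,-1.65,0.88,0,0],[0,0,-0.2,-1.68,0.88,0,0],[0,0,-0.5,-1.73,0.88,0,0],[0,0,-0.8,-1.78,0.88,0,0],[0,0,-0.8,-1.78,0.88,0,0]]}}

```text
time_s: 12.95
position: [487.0, 21.9, 136.5]
ee_rot: [[-0.0, 0.999, 0.04], [-0.001, 0.04, -0.999], [-1.0, -0.0, 0.001]]
force: [0.7, -2.0, -0.9]
opening: -0.2
```

```bash
cat > st.py <<'E'
from h import *
from workcell import r
import sys
s=r.state();q=s['position'][:2]-PIV;print(s['time_s'],s['position'].round(1),'r',np.hypot(*q).round(1),'ang',np.arctan2(q[1],q[0]).round(4),'F',s['force'].round(1))
if len(sys.argv)>1: to([*pol(float(sys.argv[1]),float(sys.argv[2])),137],-1.53)
E
python3 st.py 163 -3.06; python3 -c "
from h import *
look('15')"
```

```text
12.95 [487.   21.9 136.5] r 160.1 ang -3.0623 F [ 0.7 -2.  -0.9]
pos [487.   21.9 136.5] zang -1.531 F [ 0.7 -2.  -0.9] op -0.2 t 12.95
shift [-0.05 -0.28  0.05] turn x -0.01 tilt [-0.    -0.001 -1.   ]
13.05 [487.   22.1 136.5] F [-0.3 -1.4 -0.1] Mz [-0.23  0.07  0.01]
```

View pics/w15.png

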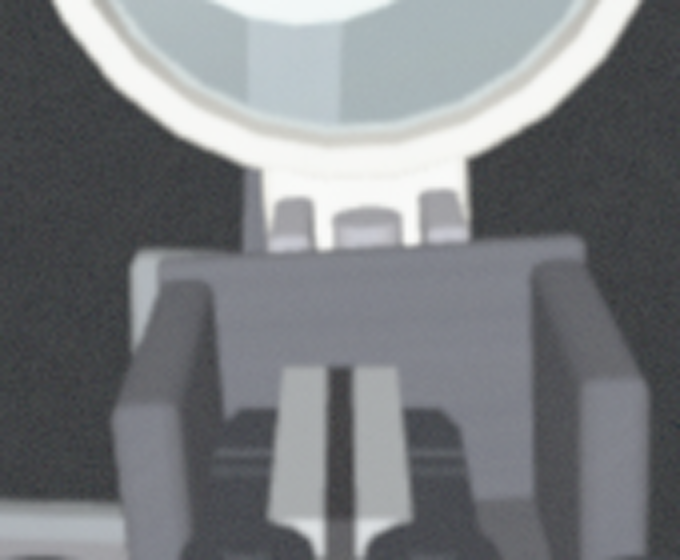

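View pics/s15.png

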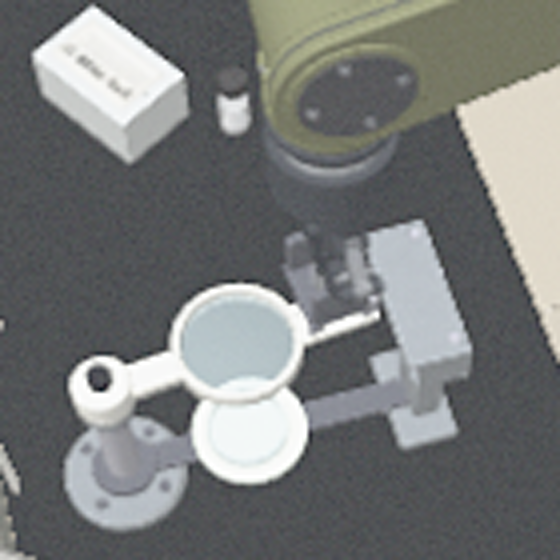

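Request:
{"method": "arm_command", "body": {"plan": [[0,0,-0.15,0,0,0,0],[0,0,-0.3,0,0,0,0],[0,0,-0.45,0,0,0,0],[0,0,-0.6,0,0,0,0],[0,0,-0.6,0,0,0,0],[0,0,-0.6,0,0,0,0],[0,0,-0.6,0,0,0,0],[0,0,-0.6,0,0,0,0]]}}

```text
time_s: 13.85
position: [484.7, 22.1, 136.8]
ee_rot: [[0.009, 0.999, 0.04], [0.0, 0.04, -0.999], [-1.0, 0.009, 0.0]]
force: [14.4, -1.1, -8.4]
opening: -0.1
```

```bash
python3 st.py
```

```text
13.85 [484.7  22.1 136.8] r 162.4 ang -3.0644 F [14.4 -1.1 -8.4]
```

Bolt is against the keeper face (14 N at r≈162). I'll drag it clockwise under preload and watch for it dropping in.

Request:
{"method": "arm_command", "body": {"plan": [[0,0,0.1,-0.06,0,0,0],[0,0,0.1,-0.12,0,0,0],[0,0,0.1,-0.18,0,0,0],[0,0,0.1,-0.24,0,0,0],[0,0,0.1,-0.3,0,0,0],[0,0,0.1,-0.36,0,0,0],[0,0,0.1,-0.43,0,0,0],[0,0,0.1,-0.5,0,0,0]]}}

```text
time_s: 14.65
position: [484.8, 24.3, 136.9]
ee_rot: [[0.007, 0.999, 0.039], [-0.006, 0.04, -0.999], [-1.0, 0.007, 0.006]]
force: [10.8, -12.5, -6.1]
opening: 0.3
```

```bash
python3 st.py
```

```text
14.65 [484.8  24.3 136.9] r 162.1 ang -3.078 F [ 10.8 -12.5  -6.1]
```

Request:
{"method": "arm_command", "body": {"plan": [[0,0,0.1,0,0,0,0],[0,0,0.2,0,0,0,0],[0,0,0.25,0,0,0,0],[0,0,0.25,0,0,0,0],[0,0,0.25,0,0,0,0],[0,0,0.25,0,0,0,0],[0,0,0.25,0,0,0,0],[0,0,0.25,0,0,0,0]]}}

```text
time_s: 15.45
position: [485.0, 27.0, 136.7]
ee_rot: [[0.001, 0.999, 0.04], [-0.001, 0.04, -0.999], [-1.0, 0.001, 0.001]]
force: [3.7, -4.1, -0.6]
opening: 0.1
```

```bash
python3 st.py
```

```text
15.45 [485.   27.  136.7] r 161.8 ang -3.0943 F [ 3.7 -4.1 -0.6]
```

Request:
{"method": "arm_command", "body": {"plan": [[0,0,0,-0.06,0,0,0],[0,0,0,-0.12,0,0,0],[0,0,0,-0.18,0,0,0],[0,0,0,-0.24,0,0,0],[0,0,0,-0.3,0,0,0],[0,0,0,-0.36,0,0,0],[0,0,0,-0.4,0,0,0],[0,0,0,-0.4,0,0,0]]}}

```text
time_s: 16.25
position: [484.3, 31.6, 136.7]
ee_rot: [[-0.0, 0.999, 0.04], [0.001, 0.04, -0.999], [-1.0, -0.0, -0.001]]
force: [0.8, -0.7, 0.5]
opening: 0.3
```

```bash
python3 st.py
```

```text
16.25 [484.3  31.6 136.7] r 162.3 ang -3.1229 F [ 0.8 -0.7  0.5]
```

Request:
{"method": "arm_command", "body": {"plan": [[0,0,-0.1,0,0,0,0],[0,0,-0.2,0,0,0,0],[0,0,-0.3,0,0,0,0],[0,0,-0.4,0,0,0,0],[0,0,-0.4,0,0,0,0],[0,0,-0.4,0,0,0,0],[0,0,-0.4,0,0,0,0],[0,0,-0.4,0,0,0,0]]}}

```text
time_s: 17.05
position: [481.2, 32.6, 136.8]
ee_rot: [[0.002, 0.999, 0.04], [0.003, 0.04, -0.999], [-1.0, 0.002, -0.003]]
force: [5.2, 3.7, -1.0]
opening: 0.0
```

```bash
python3 st.py
```

```text
17.05 [481.2  32.6 136.8] r 165.4 ang -3.1293 F [ 5.2  3.7 -1. ]
```

The bolt has gone past the face stop (r 165.4) and is finding the slot, so I'll keep pushing.

Request:
{"method": "arm_command", "body": {"plan": [[0,0,-0.15,-0.05,0,0,0],[0,0,-0.3,-0.1,0,0,0],[0,0,-0.45,-0.1,0,0,0],[0,0,-0.6,-0.1,0,0,0],[0,0,-0.7,-0.1,0,0,0],[0,0,-0.8,-0.1,0,0,0],[0,0,-0.8,-0.1,0,0,0],[0,0,-0.8,-0.1,0,0,0]]}}

```text
time_s: 17.85
position: [472.6, 32.3, 136.8]
ee_rot: [[0.001, 0.999, 0.04], [0.001, 0.04, -0.999], [-1.0, 0.001, -0.001]]
force: [2.8, 2.4, 0.8]
opening: -0.2
```

```bash
python3 st.py
```

```text
17.85 [472.6  32.3 136.8] r 174.0 ang -3.1284 F [2.8 2.4 0.8]
```

Request:
{"method": "arm_command", "body": {"plan": [[0,0,-0.2,0,0,0,0],[0,0,-0.4,0,0,0,0],[0,0,-0.6,0,0,0,0],[0,0,-0.8,0,0,0,0],[0,0,-1.0,0,0,0,0],[0,0,-1.2,0,0,0,0],[0,0,-1.2,0,0,0,0],[0,0,-1.2,0,0,0,0]]}}

```text
time_s: 18.65
position: [465.6, 32.1, 137.0]
ee_rot: [[0.014, 0.999, 0.039], [0.002, 0.039, -0.999], [-1.0, 0.014, -0.002]]
force: [23.6, 5.4, -11.1]
opening: 0.2
```

```bash
python3 st.py
```

```text
18.65 [465.6  32.1 137. ] r 181.0 ang -3.1277 F [ 23.6   5.4 -11.1]
```

Request:
{"method": "arm_command", "body": {"plan": [[0,0,-0.1,0,0,0,0],[0,0,-0.15,0,0,0,0],[0,0,-0.15,0,0,0,0],[0,0,-0.15,0,0,0,0],[0,0,-0.15,0,0,0,0],[0,0,-0.15,0,0,0,0],[0,0,-0.15,0,0,0,0],[0,0,-0.15,0,0,0,0]]}}

```text
time_s: 19.45
position: [465.8, 32.1, 137.1]
ee_rot: [[0.018, 0.999, 0.039], [0.003, 0.039, -0.999], [-1.0, 0.019, -0.002]]
force: [30.1, 6.0, -15.5]
opening: 0.1
```

```bash
python3 st.py; python3 -c "
from h import *
look('16')"
```

```text
19.45 [465.8  32.1 137.1] r 180.8 ang -3.1277 F [ 30.1   6.  -15.5]
19.55 [465.8  32.1 137.1] F [ 30.2   5.5 -15.5] Mz [ 0.85 -4.52 -0.12]
```

View pics/s16.png

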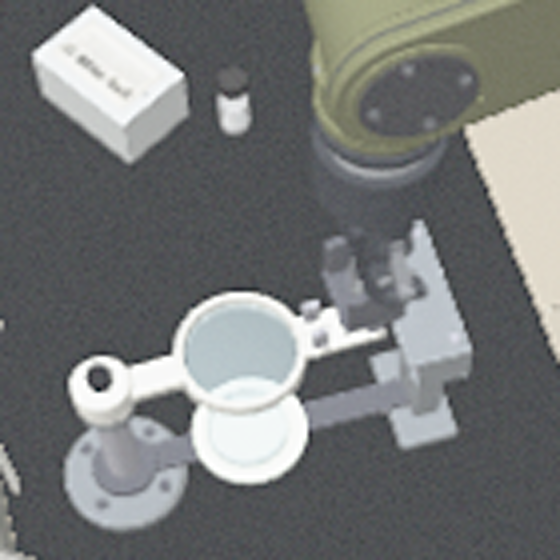

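View pics/w16.png

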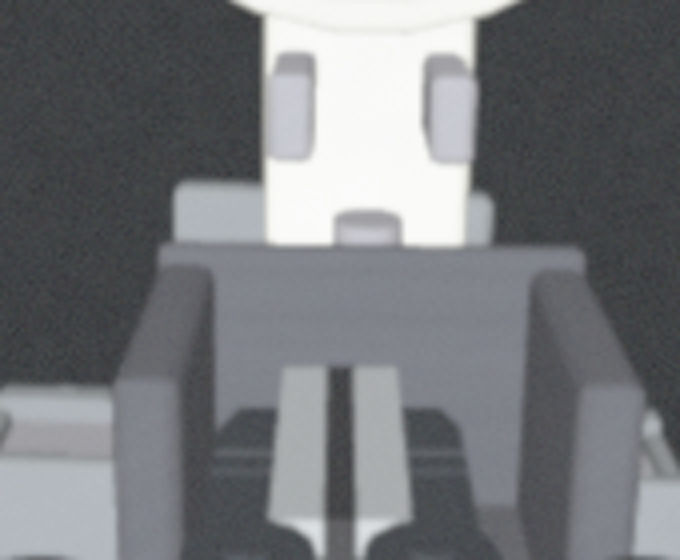

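The bolt is against a hard stop: 30 N with no further motion, and about 19–20 mm of travel past the face stop. I'll back off inward and lift out.

Request:
{"method": "arm_command", "body": {"plan": [[0,0,0.3,0,0,0,0],[0,0,0.6,0,0,0,0],[0,0,0.9,0,0,0,0],[0,0,1.1,0,0,0,0],[0,-0.5,1.2,0,0,0,0],[0,-1.5,1.2,0,0,0,0],[0,-3,1.2,0,0,0,0],[0,-5,1.2,0,0,0,0]]}}

```text
time_s: 20.35
position: [470.5, 31.6, 187.6]
ee_rot: [[-0.001, 0.999, 0.04], [-0.0, 0.04, -0.999], [-1.0, -0.001, 0.0]]
force: [0.1, -0.3, -0.5]
opening: 0.0
```

Request:
{"method": "arm_command", "body": {"plan": [[0,-3,0,0,0,0,0],[0,-6,0,0,0,0,0],[0,-9,0,2,0,0,0],[0,-11,0,6,0,0,0],[0,-11,0,10,0,0,0],[0,-11,0,14,0,0,0],[0,-11,0,18,0,0,0],[0,-11,0,18,0,0,0]]}}

```text
time_s: 21.15
position: [477.8, -151.9, 298.0]
ee_rot: [[0.001, 0.999, 0.034], [-0.002, 0.034, -0.999], [-1.0, 0.001, 0.002]]
force: [-0.4, 0.2, 0.2]
opening: -0.3
```

```bash
python3 st.py; python3 -c "
from h import *
from workcell import imaging
look('17')
for n in('top','scene'):
    c=imaging.read_camera(n);np.savez(n+'17.npz',**c)
    a=c['color'][135:255,280:440] if n=='top' else c['color']
    cv2.imwrite(f'pics/{n}17.png',cv2.resize(a,None,fx=5,fy=5,interpolation=cv2.INTER_CUBIC) if n=='top' else a)
"
```

```text
21.15 [ 477.8 -151.9  298. ] r 251.5 ang -2.3066 F [-0.4  0.2  0.2]
21.25 [ 478.  -148.8  297.7] F [-0.4  0.4  0.7] Mz [-0.01  0.04  0.03]
```

View pics/s17.png

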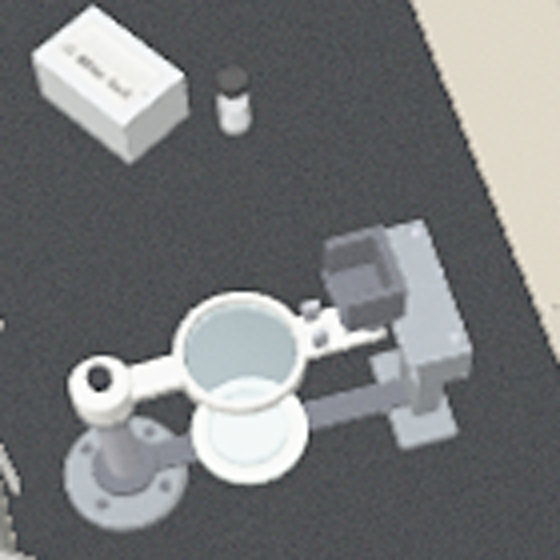

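View pics/top17.png

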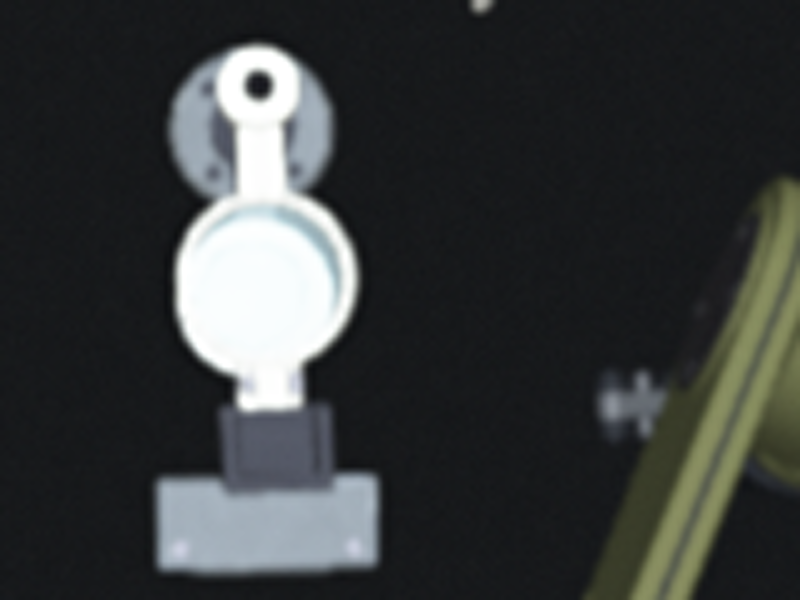

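View pics/scene17.png

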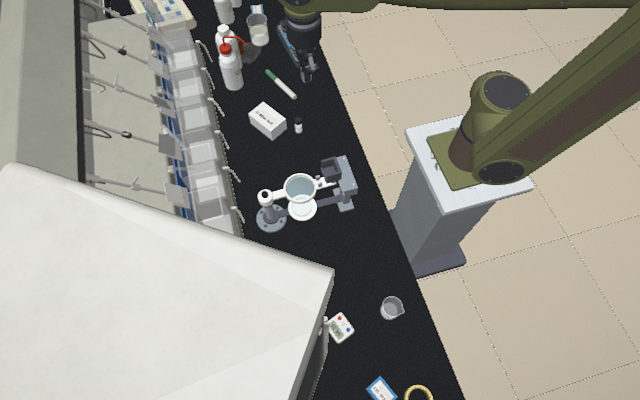

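```bash
python3 - <<'E'
from h import *
T=np.load("top17.npz")
z=lambda p:((p[0]+.5)/5-.5+280,(p[1]+.5)/5-.5+135)
for p,h in[((226,489),204),((333,489),204),((219,404),204),((332,404),204)]:
    q=ray(T,z(p),h)[:2]-PIV;print(p,"r",np.hypot(*q).round(1),q.round(1))
q=ray(T,z((267,284)),141)[:2]-PIV;print(np.hypot(*q),np.arctan2(q[1],q[0]))
a=np.load("scene0.npz")["color"];b=np.load("scene17.npz")["color"]
d=cv2.absdiff(a,b).max(2)
for n,(x,y) in dict(beaker=(391,308),timer=(341,327),vial=(298,127),dish=(302,209)).items(): print(n,d[y-14:y+14,x-14:x+14].mean())
from workcell import r; print(r.state()["qvel"].round(3))
E
```

```text
(226, 489) r 199.3 [-198.4   19. ]
(333, 489) r 201.6 [-199.2  -31.3]
(219, 404) r 159.8 [-158.4   21.7]
(332, 404) r 162.3 [-159.2  -31.6]
96.22095780195697 -3.101784297734234
beaker 2.9030612244897958
timer 2.243622448979592
vial 11.488520408163266
dish 14.558673469387756
[ 0.016 -0.     0.007 -0.004 -0.004 -0.004]
```

By the top camera the thumb piece travelled only about 20–21 mm (±2 mm), while the push data give about 23.8 mm. I'll check with the sharper wrist camera from the same kind of pose as before the swing.

```bash
python3 -c "
from h import *
to([478,29,250],-1.531)"
```

```text
pos [ 478.1 -147.5  297.4] zang -1.53 F [ 0.1 -0.3  0.9] op 0.2 t 21.35
shift [  4.74   0.7  -17.63] turn x 0.0 tilt [ 0.001 -0.    -1.   ]
```

Request:
{"method": "arm_command", "body": {"plan": [[0,0,0,-4,0,0,0],[0,0,0,-8,0,0,0],[0,1,0.3,-12,0,0,0],[0,2,0.6,-15,0,0,0],[0,4,0.7,-17,0,0,0],[0,4.7,0.7,-17.6,0,0,0],[0,4.7,0.7,-17.6,0,0,0],[0,4.7,0.7,-17.6,0,0,0]]}}

```text
time_s: 22.15
position: [478.2, 27.8, 250.3]
ee_rot: [[0.001, 0.999, 0.04], [-0.0, 0.04, -0.999], [-1.0, 0.001, 0.0]]
force: [0.0, 0.2, 0.2]
opening: 0.2
```

```bash
python3 - <<'E'
from h import *
from workcell import imaging,r
c=imaging.read_camera("wrist");np.savez("wrist18.npz",**c);print(r.state()["position"],r.state()["qvel"].round(3))
a=c["color"][60:290,230:400];cv2.imwrite("pics/w18.png",cv2.resize(cv2.convertScaleAbs(255*(a/255.)**0.6),None,fx=3.0,fy=2.6,interpolation=cv2.INTER_CUBIC)[:600])
a=np.load("wrist1.npz")["color"][60:290,230:400];cv2.imwrite("pics/w1b.png",cv2.resize(cv2.convertScaleAbs(255*(a/255.)**0.6),None,fx=3.0,fy=2.6,interpolation=cv2.INTER_CUBIC))
E
```

```text
[478.49694072  27.42995489 250.67926836] [-0.011 -0.    -0.008  0.001 -0.002  0.003]
```

View pics/w18.png

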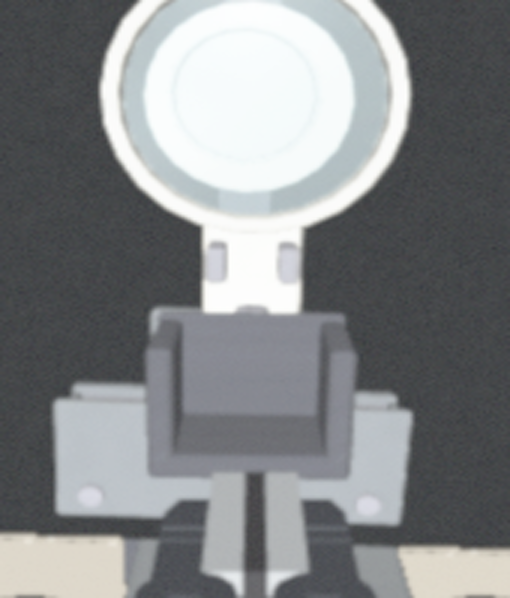

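View pics/w1b.png

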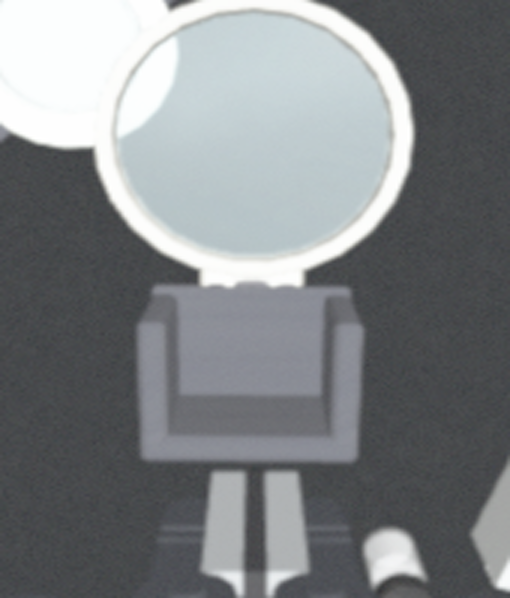

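```bash
python3 - <<'E'
from h import *
out={}
for f,ang,rows in(("wrist18.npz",-3.10,dict(ring=228,fin=313,junc=416,side=350,outer=475,)),("wrist1.npz",-2.271,dict(ring=272,fin=288,junc=395,side=325,outer=460))):
    c=np.load(f);u=np.array([np.cos(ang),np.sin(ang)]);o={}
    for k,v in rows.items():
        z=dict(ring=141,fin=170,junc=170,side=204,outer=204)[k]
        p=ray(c,(230+253/3-.3,60+(v+.5)/2.6-.5),z);o[k]=(p[:2]-PIV)@u
    out[f]=o;print(f,{k:round(v,1) for k,v in o.items()})
a,b=out.values()
for k in("fin","junc","side","outer"):print(k,"travel",round((a[k]-a["ring"])-(b[k]-b["ring"]),1))
E
```

```text
wrist18.npz {'ring': np.float64(135.6), 'fin': np.float64(158.4), 'junc': np.float64(193.4), 'side': np.float64(160.5), 'outer': np.float64(198.8)}
wrist1.npz {'ring': np.float64(137.7), 'fin': np.float64(136.7), 'junc': np.float64(170.7), 'side': np.float64(139.0), 'outer': np.float64(177.4)}
fin travel 23.8
junc travel 24.8
side travel 23.6
outer travel 23.4
```

Measured against the ring, the four thumb-piece edges show 23.4–24.8 mm of travel, so the bolt is home. The robot is clear of everything, so I'm handing in.

```bash
python3 -c "
from workcell import finish_job,r
print(r.state()['time_s']);print(finish_job())"
```

```text
22.2
the job is handed in; nothing more can be done
None
```

The magnifier arm is swung round to its post and the bolt is pushed home in the keeper. I handed the job in at 22.2 s with the robot clear of everything.

**How it went:**
- I put the shut fingers into the bolt's thumb piece and turned the arm clockwise. I then dragged the bolt lightly along the keeper face until it dropped into the slot, and pushed it to a hard stop.
- The first swing moved nothing. The real fingertips end about 35 mm above the reported TCP, so the fingers passed over the thumb piece. I found the offset by feeling the thumb piece's floor, at about 6 N, and swung again.

**Last checks:**
- **Bolt:** it held still under 30 N at the stop. Measured against the lens ring in wrist pictures from before and after, it had travelled 23.4–24.8 mm, where fully home is 24 mm.
- **Disagreement:** the coarser top camera gave only 20–21 mm of travel. I trusted the wrist pictures and the push data, which gave about 23.8 mm.
- **Lens and dish:** the ring now stands over the dish. The lens was not touched at any point I could see. The dish looked in place in the pictures, but the lens now covers part of it, so the image comparison there is not clean.
- **Other things:** the beaker and timer regions came out nearly unchanged. The vial region's image difference was larger (11 against 2–3), probably because the arm that was near it at the start has gone. The vial looked in place by eye, but I did not measure its position again.

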